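# Check a fresh weldment's temperature and put the thermometer away

## Robot

A 6-joint arm with a two-finger parallel gripper is mounted at the origin on the work surface. World frame = base frame: x ahead of the robot, y to its left, z up, the work surface at z = 0. Lengths are in mm, angles in rad, forces in N, time in s.
With the tool pointing down it reaches from about 325 to 775 mm from the base axis. Payload 5.5 kg.
Tool frame: the origin (TCP) lies at the very end of the fingers, on their centre line; the grasp point (between the pads) lies 19 mm behind it; z points along the fingers, y is the direction in which the jaws open and shut (so a half turn about z gives the same grasp; the last joint's range is limited). The gripper opens to 85 mm and grips with 20 to 120 N. Pads are 22 mm wide; open, the fingers measure 114 mm over their backs; the gripper's body (76 mm by 85 mm) begins 54 mm behind the grasp point. The pads swing forward as they close: fully open they stand 13 mm farther back than shut.
Start: joints at [1.103, 0.091, 1.231, -0, 1.82, -0.057], TCP at [239.612, 550.093, 231.275] pointing down, gripper open.
Joint ranges: [-2.87, 2.87], [-0.86, 2.18], [0.17, 2.46], [-1.51, 4.65], [0.06, 2.69], [-2.65, 2.65]. Speed limits (rad/s): [2.57, 2.57, 3.01, 3.14, 3.14, 3.14].

## Interface

Orientations are given as a unit quaternion [w, x, y, z].
In Python, from station import r, viewer, trace gives the robot as it stands.
- The arm moves only by the shell command python3 -m handwheel 'ROWS' [FORCE]. ROWS is JSON, a list of rows, each a list of 7 numbers: the shift along the tool's x, y, z in m, then the turn, a rotation vector about the tool's x, y, z in rad, then the finger opening in m, from 0 to 0.0854. In form: [[tx, ty, tz, ax, ay, az, hand], ...]. A call has 1 to 10 rows; each row shifts and turns the pose as measured when the row begins, along the tool's axes as they then stand; what a row does not reach is not made up. A row lasts 1/10 s, in which the tool goes at most 50 mm and 8.59 degrees, less where a joint would pass 70% of its speed; a pose out of reach is approached as far as the arm can. A call is refused whole if a number of a shift passes 0.05 or a number of a turn 0.15, either way. A call with a gripper value outside its range is refused whole. The fingers move at their own pace and stop on an object; FORCE is the grip in N (left out, the last holds). Time passes only in rows, so rows that do not move let the fingers close. It gives the time, the measured TCP pose, the force and the opening at its end, in the units of the state.
- r.get_obs(): the state, without advancing time (a new reading comes with each control period).
- viewer.snapshot(name): name is "scene" or "side" or "wrist"; returns a dict with "pixels" (420x560x3 uint8, red, green, blue), "fx", "fy", "cx", "cy" (pixels), "k1" (the pictures are not rectified: a ray, as slopes to the right and down, at radius r is drawn at 1 + k1 r^2 times it, then the intrinsics apply), "T" (4x4, takes a point from camera to world coordinates). Camera axes: x right, y down, z forward; pixel columns grow to the right and rows downward; lengths in mm; the calibration is good to about 2 mm. A picture is of the moment at which its call begins. There is no depth.
- r.close_job(): hands the job in, once; it reports no verdict.
Trained networks look in a picture, given as the dict that the camera call returned (one of the last four; its "shot" number tells which), for a name from the list of things; names that differ only in an ending like _2 or _b are one class to them, and where a whole thing is asked for, a point or a joint stands for the part that bears it (a point fixed in the world has none). Each returns a list of dicts, best first, with "p" (0 to 1); they miss things now and then, are a little off and sometimes report something else, mostly with a low value. They report only what shows in the picture. A call takes as long as a camera call.
- trace(thing, picture): "mask" (420x560 bool, what is visible of it) and "box" ([left, top, right, bottom] in pixels, round what is visible of it).
The state is a dict: "time_s": time; "q": joint angles; "qvel": joint speeds; "effort": joint torques, N m; "position": TCP position; "tcp_rot": TCP orientation; "ft_force": force on the tool from outside, world axes, zero at the start; "wrist_torque": the same for the moment, N m; "width": finger opening in mm.
Only numpy, scipy, OpenCV 4.12 (cv2) and the standard library are available. Lean on these libraries where they do the work, as an engineer would, in place of code of your own. Each camera call takes 0.05 s, during which the arm holds its last target. There are 200 camera calls.

## Task

Pick up the yellow infrared thermometer and, without touching the hot weldment that carries the round black sticker, point it squarely at that sticker from about 10 cm away and hold it still there for at least 1.5 seconds. Then lay the thermometer gently, flat on its side, in the open drawer of the blue cabinet, let go of it and slide the drawer fully shut. Leave the other weldment, the tape measure and the hammer where they are.

Things in the scene. Friction and masses are not known exactly. Their poses are not given: they have to be found in the camera images.
- thermometer: pistol infrared thermometer, 0.24 kg, lying on its side (same side down in the drawer). Yellow barrel 125 (x) x 44 (y) x 40 (z); black handle 88 long, 34 wide, 36 thick, on the -y side, joined 25 to 60 behind the barrel's middle, raked back 0.2 rad. Whole: x -78 to +64, y -110 to +22. Origin: middle of the barrel's underside; x along the beam out of the lens, z up
- lens (a point): centre of the lens in the black front end of the barrel, where the beam leaves: 62.5 ahead of the thermometer's origin along its x and 20 above it; axes as the thermometer's (beam along x)
- barrel_grip (a point): good place to grip: middle of the barrel's section, 15 ahead of the thermometer's origin and 20 above its underside; axes as the thermometer's
- weldment: hot grey steel weldment with the round sticker, 1.4 kg, loose, not to be touched: base plate 110 x 110 x 8 (x -60 to +50, y +-55); on it a 110 wide, 6 thick plate leaning back 35 degrees from upright, top edge 108 above the bench, two round-bar braces behind. Origin on the bench under it; x the way the leaning plate looks (away from the robot and to its left), z up
- dot (a point): centre of the sticker's surface, a matt black disc 30 across in a white rim 36 across, on the leaning plate, 68 above the bench, 3 ahead of the weldment's origin along its x; z is the plate's outward normal, 35 degrees above level towards the weldment's x
- plain_weldment: the like weldment without sticker, same size and axes, a bystander; it and the other may stand in each other's place
- drawer_floor (a point): middle of the front edge of the drawer's inner floor, just inside the front panel, 22 above the bench, moving with the drawer; x into the cabinet (it opens to -x), z up. The inside reaches x 0 to 255, y +-119; walls stand 71 above the floor, the front panel 81. The cabinet's top (115 above the bench) covers what lies beyond x = the joint value - 6 mm
- drawer_bar (a point): middle of the drawer's steel bar handle, 120 long along y and 11 thick, 77 above the bench, 35 out from the drawer's front panel; axes as the drawer's. It can be pushed by fingers reaching down in front of it
- drawer (a joint): the drawer of the blue steel cabinet (fixed to the bench, 300 deep, 280 wide, 115 high, one drawer across its front): how far it is out, m: 0 shut, 0.21 fully out; starts 0.18 to 0.21. It slides with about 1 N of friction and stays where it is left
- tape: black and red tape measure, 70 x 62 x 38, origin under its centre; bystander
- hammer: hammer with a wooden handle, 280 long along its x, 26 thick, origin under its middle; bystander

How it is judged (in metres and radians):
On the way, in this order (a step that is already met when the one before it is completed fails the run):
1. the thermometer, in the fingers, points squarely at the sticker and is held still for 1.5 s (x of dot in the frame of lens between 0.06 and 0.15 m and y of dot in the frame of lens between -0.015 and 0.015 m and z of dot in the frame of lens between -0.015 and 0.015 m and z of lens in the frame of dot above 0 m and angle between the x axis of lens and the z axis of dot, either way round below 0.35 rad and linear speed of thermometer below 0.02 m/s and angular speed of thermometer below 0.12 rad/s and contact force between the fingers and thermometer above 0.5 N), for 1.5 s.
2. the thermometer lies flat in the still open drawer, let go of (x of thermometer in the frame of drawer_floor between 0 and 0.255 m and y of thermometer in the frame of drawer_floor between -0.125 and 0.125 m and z of thermometer in the frame of drawer_floor between -0.006 and 0.012 m and angle between thermometer's own z axis and vertical below 0.2 rad and value of joint drawer above 0.12 m and contact force between the fingers and thermometer below 0.1 N and linear speed of thermometer below 0.03 m/s), for 0.2 s.
At the end, for the whole second after the job is handed in: the drawer is shut to within 6 mm and the thermometer lies at rest flat on its side on the drawer's floor (within 12 mm of the floor, tilted less than 0.2 rad) (x of thermometer in the frame of drawer_floor between 0 and 0.255 m and y of thermometer in the frame of drawer_floor between -0.125 and 0.125 m and z of thermometer in the frame of drawer_floor between -0.006 and 0.012 m and angle between thermometer's own z axis and vertical below 0.2 rad and value of joint drawer below 0.006 m and linear speed of thermometer below 0.02 m/s); the robot touches nothing.
It fails at once if the hot weldment with the sticker is touched by the robot or the thermometer (over 0.5 N) or shifted more than 10 mm (contact force between any of the arm, the fingers, thermometer and weldment above 0.5 N or distance of weldment from where it was at the start of the episode above 0.01 m).
It fails at once if the thermometer is dropped or thrown: it moves faster than 0.7 m/s out of the fingers (contact force between the fingers and thermometer below 0.1 N and linear speed of thermometer above 0.7 m/s).
It fails at once if the other weldment, the tape measure or the hammer is moved more than 30 mm (distance of any of plain_weldment, tape, hammer from where it was at the start of the episode above 0.03 m).
It also fails if it takes over 67 s, if anything falls off the work surface, if the arm or the gripper's body presses on something with over 40 N, if the wrist force passes 120 N, or if a joint passes its speed limit or range.

## Working session

There is one attempt and no reset: what is moved stays moved. The work goes in short steps, Python scripts to look and compute and a shell command to move; the robot and the scene stay as the last step left them, time stands still between calls to the robot, and variables do not carry over. Pictures are saved under pics/ and viewed, about 8 in all and at most 12, crops included, and the job is handed in when it is done.

```bash
ls; mkdir -p pics; cat > h.py <<'E'
import numpy as np, cv2
from station import r, viewer, trace
from scipy.spatial.transform import Rotation as R
def save(s,n): cv2.imwrite('pics/'+n+'.png', s['pixels'][:,:,::-1])
def K(s): return np.array([[s['fx'],0,s['cx']],[0,s['fy'],s['cy']],[0,0,1.]])
def D(s): return np.array([s['k1'],0,0,0,0.])
def ray(s,uv):
    n=cv2.undistortPoints(np.array(uv,float).reshape(-1,1,2),K(s),D(s)).reshape(-1,2)
    T=np.array(s['T']); d=np.c_[n,np.ones(len(n))]@T[:3,:3].T
    return T[:3,3], d
def onz(s,uv,z):
    o,d=ray(s,uv); return o+d*((z-o[2])/d[:,2])[:,None]
def proj(s,P):
    T=np.linalg.inv(np.array(s['T'])); p=np.atleast_2d(P)@T[:3,:3].T+T[:3,3]
    return cv2.projectPoints(p,np.zeros(3),np.zeros(3),K(s),D(s))[0].reshape(-1,2)
def tcp():
    o=r.get_obs(); return np.array(o['position']), R.from_quat(np.roll(o['tcp_rot'],-1))
E
python3 - <<'E'
from h import *
print(r.get_obs())
for n in ['scene','side','wrist']:
    s=viewer.snapshot(n); save(s,n+'0')
    print(n,np.array(s['T']).round(3).tolist(),s['fx'],s['k1'])
    for t in ['thermometer','weldment','dot','plain_weldment','drawer','tape','hammer']:
        print(t,[(round(d['p'],2),np.round(d['box']).tolist(),int(d['mask'].sum())) for d in trace(t,s)[:3]])
a=cv2.imread('pics/scene0.png');b=cv2.imread('pics/side0.png')
cv2.imwrite('pics/both.png',cv2.resize(np.vstack([a,b]),None,fx=.71,fy=.71))
E
```

```text
pics
{'time_s': 0.0, 'q': array([ 1.10330100e+00,  9.18733560e-02,  1.23186177e+00,  1.85488920e-05,
        1.81976939e+00, -5.67125412e-02]), 'qvel': array([-0.00098474, -0.00143026,  0.00096476,  0.00041379, -0.00056893,
        0.0004432 ]), 'effort': array([ 1.53249413e-03, -4.58758664e+01, -4.17996848e+01, -1.82910167e-04,
        1.25236425e-02,  1.70897174e-06]), 'position': array([239.48006743, 549.84790381, 230.15578267]), 'tcp_rot': array([-2.56378976e-04,  2.03948021e-01,  9.78981251e-01, -9.20957298e-04]), 'ft_force': array([ 0.05487025, -1.219355  ,  0.07661634]), 'wrist_torque': array([0.01668912, 0.04352895, 0.01098159]), 'width': 85.43719462275925}
scene [[-0.1, 0.556, -0.825, 1364.737], [0.995, 0.062, -0.079, 138.326], [0.007, -0.829, -0.559, 635.829], [0.0, 0.0, 0.0, 1.0]] 418.29787120061457 -0.10835043322892575
thermometer [(0.6, [283.0, 241.0, 347.0, 303.0], 1968)]
weldment [(0.55, [347.0, 173.0, 390.0, 234.0], 1561)]
dot [(0.88, [347.0, 175.0, 392.0, 237.0], 1534)]
plain_weldment [(0.74, [232.0, 178.0, 279.0, 238.0], 1928)]
drawer [(0.84, [68.0, 176.0, 196.0, 24
[... 454 characters left out ...]
81.0, 376.0, 416.0], 11481)]
dot [(0.88, [212.0, 166.0, 253.0, 201.0], 1175)]
plain_weldment [(0.7, [241.0, 240.0, 282.0, 275.0], 1364)]
drawer [(0.74, [240.0, 279.0, 377.0, 413.0], 11186)]
tape [(0.93, [290.0, 246.0, 323.0, 278.0], 643), (0.21, [244.0, 284.0, 378.0, 414.0], 11443)]
hammer [(0.7, [250.0, 122.0, 312.0, 172.0], 589)]
wrist [[0.399, 0.879, 0.262, 171.714], [0.917, -0.382, -0.114, 579.639], [0.0, 0.285, -0.958, 373.619], [0.0, 0.0, 0.0, 1.0]] 371.4459454647352 -0.07858326101443092
thermometer [(0.38, [150.0, 352.0, 188.0, 397.0], 762)]
weldment [(0.69, [150.0, 355.0, 193.0, 396.0], 686)]
dot [(0.7, [152.0, 354.0, 188.0, 399.0], 731)]
plain_weldment []
drawer []
tape []
hammer []
```

View pics/both.png

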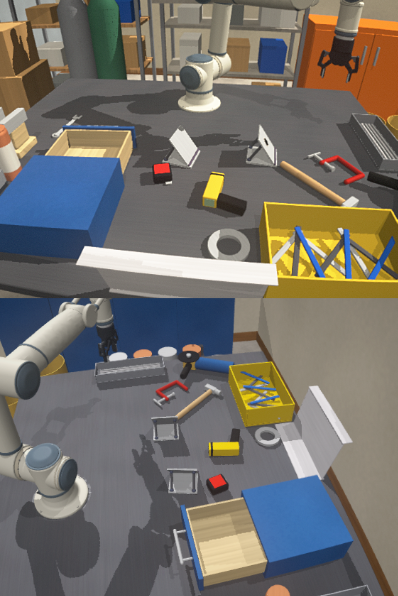

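View pics/wrist0.png

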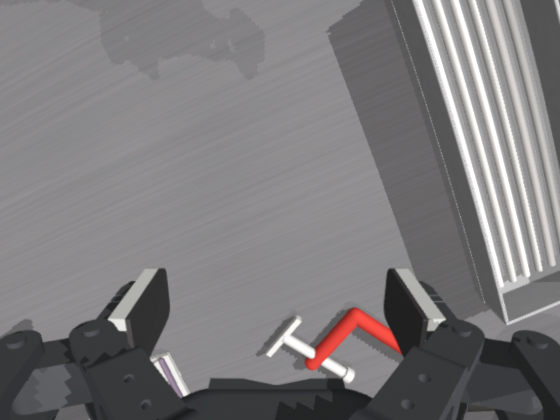

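Scene: the sticker weldment is the one at full-resolution (368,203) in scene, next to the hammer; the thermometer is at (315,272) and the open drawer at (130,205). Wrist view: only the rack, clamp and a plate edge at (170,375). Next I get rough positions.

```bash
python3 - <<'E'
from h import *
S=viewer.snapshot('scene');V=viewer.snapshot('side')
p,Rt=tcp();print(Rt.as_matrix().round(3).tolist())
for t,z in [('thermometer',20),('weldment',40),('plain_weldment',40),('tape',19)]:
    print(t)
    for s in (S,V):
        d=trace(t,s)
        if not d: print('none');continue
        v,u=np.nonzero(d[0]['mask']); print(' ',onz(s,[u.mean(),v.mean()],z).round(0))
# yellow barrel pca
for s in (S,V):
    d=trace('thermometer',s)[0]['mask']; im=cv2.cvtColor(s['pixels'],cv2.COLOR_RGB2HSV)
    m=d&(im[...,0]>18)&(im[...,0]<38)&(im[...,1]>120)
    v,u=np.nonzero(m); P=onz(s,np.c_[u,v],30); c=P.mean(0);w,E=np.linalg.eigh(np.cov(P[:,:2].T)); print('yellow',c.round(0),E[:,1].round(2),np.sqrt(w*12).round(0))
    k=d&(im[...,2]<60); v,u=np.nonzero(k); print(' black',onz(s,[u.mean(),v.mean()],18).round(0))
a=S['pixels'][150:330,50:410,::-1]; b=V['pixels'][110:300,190:400,::-1]
a=cv2.resize(a,None,fx=2.1,fy=2.1)
cv2.imwrite('pics/cropA.png',a); cv2.imwrite('pics/cropB.png',cv2.resize(b,None,fx=3,fy=3))
# drawer bar/panel top edge
E
```

```text
[[-0.917, 0.399, -0.0], [0.399, 0.917, 0.0], [0.0, 0.0, -1.0]]
thermometer
  [[696. 141.  20.]]
  [[677. 129.  20.]]
weldment
  [[467. 277.  40.]]
  [[440. 259.  40.]]
plain_weldment
  [[489. -11.  40.]]
  [[ 564. -321.   40.]]
tape
  [[605. -60.  19.]]
  [[600. -64.  19.]]
yellow [671. 115.  30.] [-0.99  0.13] [ 49. 142.]
 black [[726. 172.  18.]]
yellow [666. 106.  30.] [-0.99  0.11] [ 75. 120.]
 black [[711. 176.  18.]]
```

View pics/cropA.png

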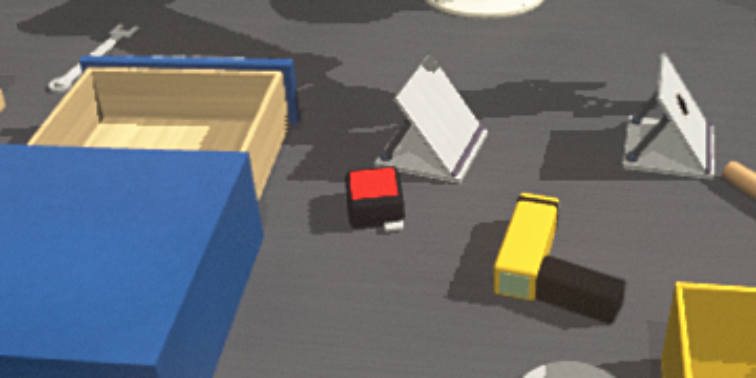

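Crop A: the sticker (black spot) is on the right weldment, seen nearly edge-on, and its plate faces mostly left (+y). The thermometer's lens end points toward the robot and its handle is to the left rear. I'll move the wrist camera over the sticker weldment first.

```bash
python3 -m handwheel '[[0,0,0,0,0,-0.144,0.0854],[0,0,0,0,0,-0.144,0.0854],[-0.038,-0.025,0,0,0,0,0.0854],[-0.038,-0.025,0,0,0,0,0.0854],[-0.038,-0.025,0,0,0,0,0.0854],[-0.038,-0.025,0,0,0,0,0.0854],[-0.038,-0.025,0,0,0,0,0.0854],[-0.038,-0.025,0,0,0,0,0.0854],[-0.038,-0.025,0,0,0,0,0.0854],[-0.038,-0.025,0,0,0,0,0.0854]]' 40
python3 -m handwheel '[[-0.030,-0.020,-0.01,0,0,0,0.0854],[0,0,0,0,0,0,0.0854],[0,0,0,0,0,0,0.0854]]'
python3 - <<'E'
from h import *
s=viewer.snapshot('wrist'); save(s,'w1'); print(np.array(s['T']).round(3).tolist())
for t in ['thermometer','dot','weldment']: print(t,[(d['p'],d['box']) for d in trace(t,s)[:2]])
E
```

```text
time_s: 2.8
position: [525.1, 314.9, 230.8]
tcp_rot: [-0.0, 0.049, 0.999, 0.001]
ft_force: [0.7, 1.1, 0.3]
width: 86.0
time_s: 3.1
position: [558.0, 285.7, 239.3]
tcp_rot: [-0.001, 0.053, 0.999, 0.0]
ft_force: [-0.4, 0.4, 0.0]
width: 85.2
[[0.106, 0.953, 0.283, 484.59], [0.994, -0.101, -0.029, 293.805], [0.001, 0.284, -0.959, 381.657], [0.0, 0.0, 0.0, 1.0]]
thermometer []
dot [(0.9, [197.3, 1.1, 316.5, 116.5])]
weldment [(0.6, [198.8, 1.2, 320.7, 112.4])]
```

View pics/w1.png

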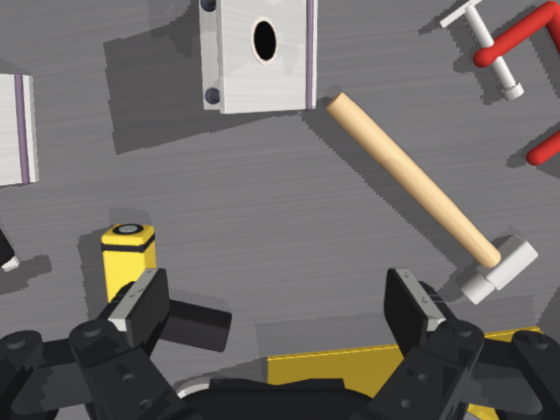

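Wrist view: the sticker is at (264,41) on the plate facing image right (+y), and the base's front corner is at (315,107). The thermometer's lens end is at (129,230), its handle at (198,322).

```bash
python3 - <<'E'
from h import *
s=viewer.snapshot('wrist'); im=s['pixels']
g=im.max(2); sub=np.zeros_like(g,bool); sub[12:72,240:292]=1
n,l,st,c=cv2.connectedComponentsWithStats(((g<70)&sub).astype(np.uint8)); i=1+st[1:,4].argmax(); print('dot',c[i],st[i])
dot=onz(s,c[i],68)[0]; print('dot w',dot)
P=onz(s,[[315,107],[317.5,2],[203,110]],8); print('base corners',P.round(1)); d=P[1]-P[0]; print('front edge len',np.linalg.norm(d), 'x yaw', np.degrees(np.arctan2(d[0],-d[1]))) 
print('side edge yaw',np.degrees(np.arctan2(*(P[0]-P[2])[[1,0]])), np.linalg.norm(P[0]-P[2]))
Q=onz(s,[[224,111],[220,2]],108); print('top edge',Q.round(1))
# lens and thermo
print('lens z~40top', onz(s,[[129,229]],20))
T=onz(s,[[104,252],[155,250],[118,225],[146,224]],40);print('barrel top pts',T.round(1))
cv2.imwrite('pics/w1crop.png',cv2.resize(im[0:130,190:330,::-1],None,fx=4,fy=4,interpolation=cv2.INTER_CUBIC))
E
```

```text
dot [263.13804173  41.91974318] [253  24  21  37 623]
dot w [440.65068044 289.30351985  68.        ]
base corners [[497.5 332.1   8. ]
 [402.5 342.    8. ]
 [488.8 222.4   8. ]]
front edge len 95.50154259150136 x yaw -95.97465686158597
side edge yaw 85.5081346499749 110.03257055978477
top edge [[489.7 256.8 108. ]
 [417.2 263.8 108. ]]
lens z~40top [[599.86988935 127.97650067  20.        ]]
barrel top pts [[615.3 105.6  40. ]
 [618.2 158.9  40. ]
 [588.2 127.   40. ]
 [590.  155.4  40. ]]
```

View pics/w1crop.png

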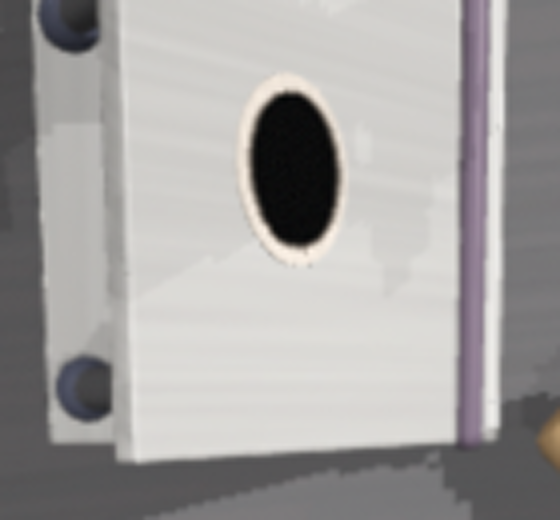

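Sticker at about (441,289,68), with the normal at yaw 84.5° (edge lengths and heights are consistent). Next I move the camera over the thermometer.

```bash
python3 -m handwheel '[[-0.030,-0.031,0,0,0,0,0.0854],[-0.030,-0.031,0,0,0,0,0.0854],[-0.030,-0.031,0,0,0,0,0.0854],[-0.030,-0.031,0,0,0,0,0.0854],[-0.030,-0.031,0,0,0,0,0.0854],[0,0,0,0,0,0,0.0854],[0,0,0,0,0,0,0.0854]]'
python3 - <<'E'
from h import *
s=viewer.snapshot('wrist'); save(s,'w2'); im=s['pixels']
h=cv2.cvtColor(im,cv2.COLOR_RGB2HSV)
m=((h[...,0]>18)&(h[...,0]<38)&(h[...,1]>120)).astype(np.uint8); m[330:]=0
n,l,st,c=cv2.connectedComponentsWithStats(m); 
for i in range(1,n):
    if st[i,4]>300: print(st[i],c[i])
d=trace('thermometer',s); print([(x['p'],x['box']) for x in d[:2]])
E
```

```text
time_s: 4.05
position: [690.8, 122.7, 239.4]
tcp_rot: [-0.0, 0.043, 0.999, 0.001]
ft_force: [-0.1, 0.3, 0.4]
width: 85.7
[244  77  50  13 501] [268.46107784  82.56487026]
[ 239   95   54  118 5491] [264.51648152 152.89364414]
[  397   231   163    99 10370] [492.51591128 272.69180328]
[(0.58, [242.3, 74.9, 375.7, 227.5])]
```

View pics/w2.png

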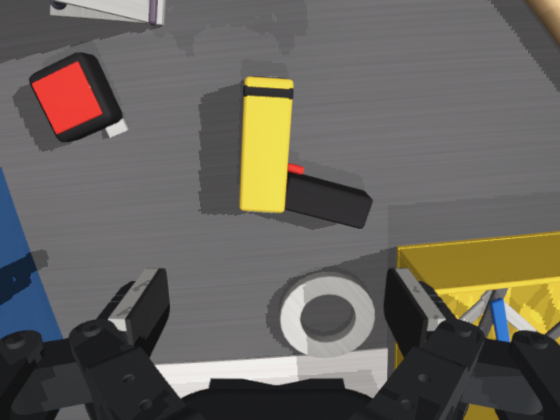

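The barrel is clear, with its top face spanning about (244–293, 77) to (240–287, 212) and the handle to the right, around (330,200).

```bash
python3 - <<'E'
from h import *
s=viewer.snapshot('wrist'); im=s['pixels']; h=cv2.cvtColor(im,cv2.COLOR_RGB2HSV)
m=((h[...,0]>18)&(h[...,0]<38)&(h[...,1]>120)); m[330:]=0;m[:,395:]=0
m=cv2.morphologyEx(m.astype(np.uint8),cv2.MORPH_CLOSE,np.ones((13,13)))
v,u=np.nonzero(m); P=onz(s,np.c_[u,v],40)
(c,wh,a)=cv2.minAreaRect(P[:,:2].astype(np.float32)); print(c,wh,a, P[:,:2].mean(0))
w,E=np.linalg.eigh(np.cov(P[:,:2].T)); e=E[:,1]; e=-e*np.sign(e[0]); print('beam yaw',np.degrees(np.arctan2(e[1],e[0])))
p,Rt=tcp(); M=Rt.as_matrix(); print(p,M.round(3).tolist()); print('tool x yaw',np.degrees(np.arctan2(M[1,0],M[0,0])))
E
```

```text
(661.6842651367188, 116.13371276855469) (44.70488357543945, 123.58150482177734) 81.4461669921875 [659.33344913 116.15696689]
beam yaw 171.67732266430735
[690.20149067 123.69310824 239.734068  ] [[-0.996, 0.084, -0.0], [0.084, 0.996, 0.003], [0.001, 0.003, -1.0]]
tool x yaw 175.16249670836984
```

```bash
python3 -m handwheel '[[0.021,-0.006,0,0,0,0.064,0.0854],[0.021,-0.006,0.02,0,0,0,0.0854],[0,0,0.045,0,0,0,0.0854],[0,0,0.045,0,0,0,0.0854],[0,0,0.045,0,0,0,0.0854],[0,0,0.03,0,0,0,0.0854],[0,0,0,0,0,0,0.0854],[0,0,0,0,0,0,0.0854]]' 80
python3 - <<'E'
from h import *
p,Rt=tcp();M=Rt.as_matrix();d=np.array([647,118.3,8])-p;print(p,d, 'tool',M.T@d,M.round(3).tolist())
E
```

```text
time_s: 5.0
position: [641.7, 130.4, 56.8]
tcp_rot: [0.005, 0.067, 0.998, 0.004]
ft_force: [0.0, -0.6, 0.8]
width: 85.3
[641.67827793 130.36734758  56.80388057] [  5.32172207 -12.06734758 -48.80388057] tool [ -6.37823528 -11.63207791  48.78291955] [[-0.991, 0.133, 0.011], [0.133, 0.991, 0.006], [-0.01, 0.008, -1.0]]
```

```bash
python3 -m handwheel '[[-0.006,-0.012,0,0,0.01,0,0.0854],[0,0,0.03,0,0,0,0.0854],[0,0,0.018,0,0,0,0.0854],[0,0,0,0,0,0,0.0854]]' 80
python3 - <<'E'
from h import *
p,Rt=tcp();M=Rt.as_matrix();d=np.array([647,118.3,8])-p;print(p,d, 'tool',M.T@d,M.round(3).tolist())
E
```

```text
time_s: 5.4
position: [652.2, 117.7, 19.1]
tcp_rot: [0.008, 0.066, 0.998, 0.005]
ft_force: [0.5, 0.6, -0.5]
width: 85.1
[652.24876671 117.65621767  19.06361424] [ -5.24876671   0.64378233 -11.06361424] tool [ 5.45405919 -0.17387526 10.98137393] [[-0.991, 0.131, 0.016], [0.131, 0.991, 0.009], [-0.015, 0.011, -1.0]]
```

```bash
python3 -m handwheel '[[0.005,0,0.011,0.009,0.016,0,0.0854],[0,0,0,0,0,0,0.0854],[0,0,0,0,0,0,0.03],[0,0,0,0,0,0,0.03],[0,0,0,0,0,0,0.03],[0,0,0,0,0,0,0.03],[0,0,0,0,0,0,0.03],[0,0,0,0,0,0,0.03]]' 80
python3 - <<'E'
from h import *
p,Rt=tcp();M=Rt.as_matrix();print(p,M.round(3).tolist(),r.get_obs()['q'].round(2))
E
```

```text
time_s: 6.2
position: [650.0, 118.1, 13.1]
tcp_rot: [0.002, 0.066, 0.998, 0.001]
ft_force: [0.1, -0.0, 0.4]
width: 42.7
[649.96699104 118.05895172  13.12166397] [[-0.991, 0.131, 0.005], [0.131, 0.991, 0.002], [-0.005, 0.003, -1.0]] [ 0.13  0.31  1.37  0.    1.45 -1.31]
```

Gripped at 42.7 mm. I'll write a planner script that prints the rows toward a target pose, then lift.

```bash
cat > plan.py <<'E'
from h import *
L=np.array([50,-0.5,-7.])            # lens in tool
dot=np.array([440.7,289.3,68.]); yw=np.radians(84.5); c,s_=np.cos(np.radians(35)),np.sin(np.radians(35))
n=np.array([c*np.cos(yw),c*np.sin(yw),s_]); b=-n
def aim(dist):
    y=np.cross([0,0,1.],b); y/=np.linalg.norm(y)   # thermo y
    M=np.c_[b,-y,-np.cross(b,y)]
    return dot+dist*n-M@L, R.from_matrix(M)
def flat(yaw): 
    a=np.radians(yaw); x=np.array([np.cos(a),np.sin(a),0]); z=np.array([0,0,-1.]); return R.from_matrix(np.c_[x,np.cross(z,x),z])
def plan(P,Q,N=None):
    p,q=tcp(); dp=np.array(P)-p; rv=(q.inv()*Q).as_rotvec()
    if N is None: N=int(np.ceil(max(np.linalg.norm(dp)/45,np.linalg.norm(rv)/.14,1)))
    out=[]
    for i in range(N):
        sh=(q*R.from_rotvec(rv*i/N)).inv().apply(dp/N)
        out.append([round(float(v),4) for v in [*(sh/1000),*(rv/N)]])
    print('dp',dp.round(1),'rv',rv.round(3),'q',r.get_obs()['q'].round(2)); [print(o) for o in out]
E
python3 -m handwheel '[[0,0,-0.02,0,0,0,0.03],[0,0,-0.045,0,0,0,0.03],[0,0,-0.045,0,0,0,0.03],[0,0,-0.045,0,0,0,0.03],[0,0,-0.045,0,0,0,0.03],[0,0,-0.02,0,0,0,0.03]]' 80
python3 - <<'E'
from plan import *
print(aim(100)[0],aim(210)[0])
plan(aim(210)[0]+np.array([20,0,40]),aim(210)[1])
E
```

```text
time_s: 6.8
position: [644.8, 117.2, 227.7]
tcp_rot: [-0.009, 0.066, 0.998, -0.001]
ft_force: [0.8, 0.8, -1.9]
width: 42.4
[452.36396257 415.65159812 148.30240114] [461.00030943 505.34348951 211.39580914]
dp [-163.8  388.1   23.7] rv [-0.478 -0.488 -1.556] q [ 0.13  0.26  1.05  0.    1.85 -1.31]
[0.0164, 0.0279, -0.0016, -0.0368, -0.0376, -0.1197]
[0.0129, 0.0297, -0.0011, -0.0368, -0.0376, -0.1197]
[0.0092, 0.0311, -0.0004, -0.0368, -0.0376, -0.1197]
[0.0055, 0.032, 0.0005, -0.0368, -0.0376, -0.1197]
[0.0016, 0.0324, 0.0015, -0.0368, -0.0376, -0.1197]
[-0.0021, 0.0323, 0.0027, -0.0368, -0.0376, -0.1197]
[-0.0059, 0.0317, 0.0041, -0.0368, -0.0376, -0.1197]
[-0.0094, 0.0306, 0.0055, -0.0368, -0.0376, -0.1197]
[-0.0127, 0.029, 0.007, -0.0368, -0.0376, -0.1197]
[-0.0158, 0.027, 0.0086, -0.0368, -0.0376, -0.1197]
[-0.0185, 0.0246, 0.0102, -0.0368, -0.0376, -0.1197]
[-0.0209, 0.0218, 0.0118, -0.0368, -0.0376, -0.1197]
[-0.0229, 0.0188, 0.0133, -0.0368, -0.0376, -0.1197]
```

```bash
python3 -m handwheel '[[0.016,0.028,-0.002,-0.037,-0.038,-0.12,0.03],[0.013,0.03,-0.001,-0.037,-0.038,-0.12,0.03],[0.009,0.031,0,-0.037,-0.038,-0.12,0.03],[0.006,0.032,0,-0.037,-0.038,-0.12,0.03],[0.002,0.032,0.001,-0.037,-0.038,-0.12,0.03],[-0.002,0.032,0.003,-0.037,-0.038,-0.12,0.03],[-0.006,0.032,0.004,-0.037,-0.038,-0.12,0.03],[-0.009,0.031,0.005,-0.037,-0.038,-0.12,0.03]]'
python3 - <<'E'
from plan import *
plan(aim(210)[0]+np.array([20,0,40]),aim(210)[1])
E
```

```text
time_s: 7.6
position: [537.3, 358.7, 242.6]
tcp_rot: [0.15, -0.413, 0.888, 0.137]
ft_force: [-0.4, -0.3, -3.8]
width: 42.8
dp [-56.3 146.7   8.8] rv [-0.177 -0.178 -0.564] q [ 0.39 -0.08  1.43  0.29  1.5  -2.04]
[-0.0141, 0.0271, 0.0074, -0.0353, -0.0356, -0.1128]
[-0.0168, 0.0251, 0.0089, -0.0353, -0.0356, -0.1128]
[-0.0191, 0.0227, 0.0104, -0.0353, -0.0356, -0.1128]
[-0.0211, 0.0201, 0.0119, -0.0353, -0.0356, -0.1128]
[-0.0228, 0.0172, 0.0133, -0.0353, -0.0356, -0.1128]
```

```bash
python3 -m handwheel '[[-0.014,0.027,0.007,-0.035,-0.036,-0.113,0.03],[-0.017,0.025,0.009,-0.035,-0.036,-0.113,0.03],[-0.019,0.023,0.01,-0.035,-0.036,-0.113,0.03],[-0.021,0.02,0.012,-0.035,-0.036,-0.113,0.03],[-0.023,0.017,0.013,-0.035,-0.036,-0.113,0.03],[0,0,0,0,0,0,0.03],[0,0,0,0,0,0,0.03]]'
python3 - <<'E'
from plan import *
plan(*aim(150))
s=viewer.snapshot('scene'); save(s,'s2')
E
```

```text
time_s: 8.3
position: [471.4, 509.6, 244.2]
tcp_rot: [0.219, -0.652, 0.696, 0.204]
ft_force: [-0.3, -0.6, -4.5]
width: 42.7
dp [-15.1 -53.1 -67.2] rv [ 0.016 -0.002  0.026] q [ 0.54 -0.03  1.44  0.5   1.38 -2.54]
[0.0414, 0.0059, 0.0121, 0.0079, -0.0012, 0.0131]
[0.0414, 0.0054, 0.012, 0.0079, -0.0012, 0.0131]
```

View pics/s2.png

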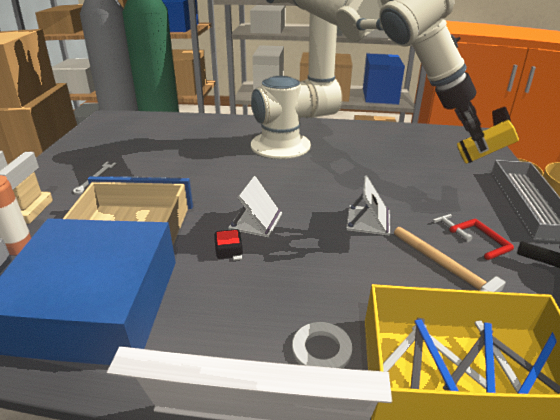

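The thermometer is held at (487,140), nose down toward the sticker at (372,195), well clear. Closing in now.

```bash
python3 -m handwheel '[[0.041,0.006,0.012,0,0,0,0.03],[0.041,0.006,0.012,0,0,0,0.03],[0,0,0,0,0,0,0.03],[0,0,0,0,0,0,0.03]]'
python3 - <<'E'
from plan import *
plan(*aim(105))
s=viewer.snapshot('wrist'); save(s,'w3'); S=viewer.snapshot('scene'); 
p,q=tcp(); l=p+q.apply(L); print('lens',l,'dot in lens',q.inv().apply(dot-l), 'ang',np.degrees(np.arccos(q.apply([1,0,0])@b)))
print('dot px wrist',proj(s,dot),'lens px wrist',proj(s,l),'scene lens',proj(S,l),proj(S,p+q.apply([-12.5,-.5,-7])),proj(S,dot))
v=S['pixels'][100:260,330:540,::-1]; cv2.imwrite('pics/m3.png',np.hstack([cv2.resize(v,(420,320)),cv2.resize(s['pixels'][:,:,::-1],(380,320))]))
E
```

```text
time_s: 8.75
position: [454.5, 456.1, 176.5]
tcp_rot: [0.217, -0.648, 0.702, 0.201]
ft_force: [0.2, 0.8, -0.8]
width: 42.4
dp [ -1.7 -36.4 -25.4] rv [ 0.01  -0.011  0.013] q [ 0.47 -0.14  1.66  0.52  1.31 -2.64]
[0.0444, -0.0012, 0.0004, 0.0102, -0.0106, 0.0129]
lens [451.50937834 411.44658616 154.35533427] dot in lens [149.96116599   1.16283883   2.04240724] ang 1.023880854254058
dot px wrist [[ 273.53114902 -281.18903917]] lens px wrist [[271.22142087 160.82779589]] scene lens [[429.28318227 173.95054779]] [[453.93935647 163.11401925]] [[374.20409958 198.5797847 ]]
```

View pics/m3.png

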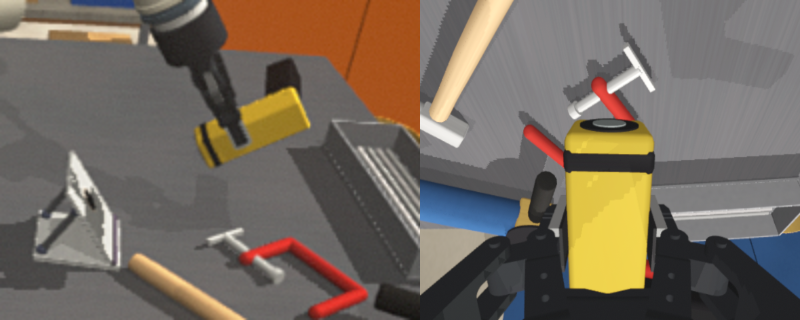

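Prediction matches both views: the lens shows at (273,164) in the wrist picture against (271,161) predicted, and the dot at (375,200) in scene against (374,199). Joint 6 is at its limit, so I'll back off in heading by 9° (allowed 20°).

```bash
sed -i 's/def aim(dist):/def aim(dist,off=0):\n    a=yw-np.radians(off); n=np.array([c*np.cos(a),c*np.sin(a),s_]); b=-n/; s/-M@L, R.from_matrix(M)/-M@L, R.from_matrix(M)/' plan.py
python3 - <<'E'
from plan import *
plan(*aim(130,9),3); plan(*aim(106,9))
E
```

```text
dp [ 23.6 -20.5 -11.3] rv [ 0.1   -0.011  0.143] q [ 0.48 -0.14  1.66  0.52  1.31 -2.64]
[0.0072, -0.0084, -0.0004, 0.0333, -0.0036, 0.0478]
[0.0068, -0.0087, -0.0001, 0.0333, -0.0036, 0.0478]
[0.0064, -0.009, 0.0001, 0.0333, -0.0036, 0.0478]
dp [ 18.7 -39.5 -25.1] rv [ 0.1   -0.011  0.143] q [ 0.48 -0.14  1.66  0.52  1.31 -2.64]
[0.0227, -0.0109, -0.0004, 0.05, -0.0055, 0.0717]
[0.0219, -0.0125, 0.0001, 0.05, -0.0055, 0.0717]
```

```bash
python3 -m handwheel '[[0.007,-0.008,0,0.033,-0.004,0.048,0.03],[0.007,-0.009,0,0.033,-0.004,0.048,0.03],[0.006,-0.009,0,0.033,-0.004,0.048,0.03],[0.012,0,0,0,0,0,0.03],[0.012,0,0,0,0,0,0.03],[0,0,0,0,0,0,0.03],[0,0,0,0,0,0,0.03]]'
python3 - <<'E'
from plan import *
plan(*aim(106,9))
p,q=tcp(); l=p+q.apply(L); print('lens',l,'dot in lens',q.inv().apply(dot-l), 'ang',np.degrees(np.arccos(q.apply([1,0,0])@b)))
E
```

```text
time_s: 9.55
position: [478.2, 420.4, 163.5]
tcp_rot: [0.246, -0.584, 0.751, 0.184]
ft_force: [0.6, -0.3, -2.3]
width: 42.9
dp [ -5.   -3.3 -11.7] rv [-0.01   0.014  0.006] q [ 0.42 -0.22  1.76  0.5   1.21 -2.56]
[0.0105, 0.0041, 0.0068, -0.0097, 0.014, 0.0063]
lens [467.77291105 376.95434625 139.88822139] dot in lens [116.34885021   5.05098205   4.64499088] ang 7.012512101211289
```

```bash
python3 -m handwheel '[[0.008,0.004,0.006,-0.01,0.014,0.006,0.03],[0,0,0,0,0,0,0.03],[0,0,0,0,0,0,0.03]]'
python3 - <<'E'
from plan import *
p,q=tcp(); l=p+q.apply(L); print('lens',l,'dot in lens',q.inv().apply(dot-l), 'ang',np.degrees(np.arccos(q.apply([1,0,0])@b)),r.get_obs()['q'].round(2))
s=viewer.snapshot('wrist'); save(s,'w4'); print(proj(s,l))
h=s['pixels'][60:240,200:350,::-1]; cv2.imwrite('pics/w4c.png',cv2.resize(h,None,fx=3,fy=3))
E
```

```text
time_s: 9.85
position: [473.4, 418.8, 153.6]
tcp_rot: [0.237, -0.584, 0.754, 0.184]
ft_force: [0.2, 0.8, -3.1]
width: 42.4
lens [462.64226257 375.06167865 130.72783491] dot in lens [108.49347881  -0.14533806   0.67351044] ang 7.326476063174774 [ 0.42 -0.21  1.77  0.5   1.22 -2.55]
[[271.31821738 159.71493196]]
```

```bash
H='x'; python3 -m handwheel '[[0,0,0,0,0,0,0.03],[0,0,0,0,0,0,0.03],[0,0,0,0,0,0,0.03],[0,0,0,0,0,0,0.03],[0,0,0,0,0,0,0.03],[0,0,0,0,0,0,0.03],[0,0,0,0,0,0,0.03],[0,0,0,0,0,0,0.03],[0,0,0,0,0,0,0.03],[0,0,0,0,0,0,0.03]]'
python3 - <<'E'
from plan import *
S=viewer.snapshot('scene'); p,q=tcp(); l=p+q.apply(L)
print('dot in lens',q.inv().apply(dot-l))
g=S['pixels'].max(2); e=proj(S,dot)[0]; x,y=e.round().astype(int); sub=g[y-7:y+8,x-7:x+8]; v,u=np.nonzero(sub<60); print('dot pred',e,'seen',u.mean()+x-7,v.mean()+y-7,len(u))
E
python3 -m handwheel '[[0,0,0,0,0,0,0.03],[0,0,0,0,0,0,0.03],[0,0,0,0,0,0,0.03],[0,0,0,0,0,0,0.03],[0,0,0,0,0,0,0.03],[0,0,0,0,0,0,0.03],[0,0,0,0,0,0,0.03],[0,0,0,0,0,0,0.03],[0,0,0,0,0,0,0.03],[0,0,0,0,0,0,0.03]]'
```

```text
time_s: 10.9
position: [473.3, 419.1, 153.8]
tcp_rot: [0.237, -0.585, 0.754, 0.184]
ft_force: [0.1, 0.2, -2.7]
width: 42.6
dot in lens [108.76569006  -0.22995964   0.58974497]
dot pred [374.20409958 198.5797847 ] seen 374.7692307692308 199.69230769230768 13
time_s: 11.95
position: [473.3, 419.1, 153.8]
tcp_rot: [0.237, -0.585, 0.754, 0.184]
ft_force: [0.1, -0.3, -2.9]
width: 42.3
```

Held for about 2.2 s within a millimetre by my numbers, and the sticker is seen within 1.3 px of the prediction in the scene view. Now I back away and measure the drawer.

```bash
python3 -m handwheel '[[-0.04,0,0,0,0,0,0.03],[-0.045,0,-0.01,0,0,0,0.03],[-0.045,0,-0.03,0,0,0,0.03]]'
python3 - <<'E'
from plan import *
V=viewer.snapshot('side'); save(V,'v2'); S=viewer.snapshot('scene'); save(S,'s3')
cv2.imwrite('pics/drw.png',cv2.resize(V['pixels'][265:420,225:385,::-1],None,fx=3.8,fy=3.8,interpolation=cv2.INTER_CUBIC))
plan([560,330,270],flat(180))
E
```

```text
time_s: 12.25
position: [491.7, 497.0, 245.6]
tcp_rot: [0.226, -0.583, 0.758, 0.185]
ft_force: [0.2, 0.9, -2.5]
width: 42.8
dp [  65.8 -170.2   10.2] rv [0.403 0.516 1.273] q [ 0.55 -0.06  1.45  0.43  1.32 -2.35]
[0.0105, -0.0097, -0.0085, 0.0367, 0.0469, 0.1157]
[0.0097, -0.0111, -0.0076, 0.0367, 0.0469, 0.1157]
[0.0087, -0.0125, -0.0068, 0.0367, 0.0469, 0.1157]
[0.0074, -0.0136, -0.0059, 0.0367, 0.0469, 0.1157]
[0.0061, -0.0146, -0.0051, 0.0367, 0.0469, 0.1157]
[0.0045, -0.0154, -0.0043, 0.0367, 0.0469, 0.1157]
[0.0029, -0.016, -0.0035, 0.0367, 0.0469, 0.1157]
[0.0012, -0.0163, -0.0028, 0.0367, 0.0469, 0.1157]
[-0.0006, -0.0164, -0.0022, 0.0367, 0.0469, 0.1157]
[-0.0024, -0.0163, -0.0017, 0.0367, 0.0469, 0.1157]
[-0.0042, -0.016, -0.0013, 0.0367, 0.0469, 0.1157]
```

View pics/drw.png

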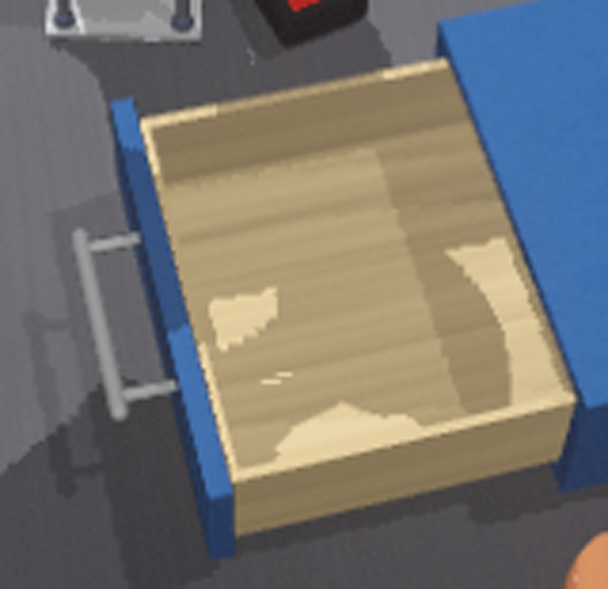

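The drawer is clear and empty in the side view: panel top edge from (135,99) to (233,487), bar from (80,235) to (120,410), and cabinet front edge from (438,22) to (585,405) in crop pixels.

```bash
cat > drw.py <<'E'
from plan import *
V=viewer.snapshot('side')
f=lambda a,z: onz(V,np.array(a)/3.8+[225-.5,265-.5],z)
pi=f([[135,99],[233,487]],103); po=f([[112,103],[208,500]],103); bar=f([[80,235],[120,410]],77); cab=f([[438,22],[585,405]],115); wl=f([[145,120],[238,475],[445,62],[575,397]],93)
for n_,a in [('panel in',pi),('panel out',po),('bar',bar),('cab',cab),('walls',wl)]:
    d=a[1]-a[0]; print(n_,a.round(0).tolist(),'mid',a.mean(0).round(0),'len',np.linalg.norm(d).round(0),'x yaw',np.degrees(np.arctan2(d[0],-d[1])).round(1))
E
python3 drw.py
python3 -m handwheel '[[0.01,-0.01,-0.008,0.037,0.047,0.116,0.03],[0.01,-0.011,-0.008,0.037,0.047,0.116,0.03],[0.009,-0.012,-0.007,0.037,0.047,0.116,0.03],[0.007,-0.014,-0.006,0.037,0.047,0.116,0.03],[0.006,-0.015,-0.005,0.037,0.047,0.116,0.03],[0.004,-0.015,-0.004,0.037,0.047,0.116,0.03],[0.003,-0.016,-0.003,0.037,0.047,0.116,0.03],[0.001,-0.016,-0.003,0.037,0.047,0.116,0.03],[-0.001,-0.016,-0.002,0.037,0.047,0.116,0.03],[-0.002,-0.016,-0.002,0.037,0.047,0.116,0.03]]'
```

```text
panel in [[461.0, -193.0, 103.0], [477.0, -461.0, 103.0]] mid [ 469. -327.  103.] len 268.0 x yaw 3.4
panel out [[447.0, -194.0, 103.0], [462.0, -466.0, 103.0]] mid [ 455. -330.  103.] len 273.0 x yaw 3.3
bar [[415.0, -270.0, 77.0], [423.0, -391.0, 77.0]] mid [ 419. -330.   77.] len 121.0 x yaw 3.8
cab [[660.0, -177.0, 115.0], [678.0, -453.0, 115.0]] mid [ 669. -315.  115.] len 277.0 x yaw 3.6
walls [[466.0, -203.0, 93.0], [482.0, -449.0, 93.0], [662.0, -193.0, 93.0], [679.0, -437.0, 93.0]] mid [ 572. -321.   93.] len 247.0 x yaw 3.7
time_s: 13.4
position: [546.4, 333.0, 247.9]
tcp_rot: [0.001, -0.034, 0.999, 0.002]
ft_force: [0.7, 0.1, -3.1]
width: 42.7
```

```bash
python3 - <<'E'
from plan import *
plan([559.8,-362.6,240],flat(183.5))
E
```

```text
dp [  13.4 -695.6   -7.9] rv [0.004 0.002 0.006] q [ 0.49  0.2   1.08  0.    1.86 -1.14]
[0.0021, -0.0434, 0.0003, 0.0002, 0.0002, 0.0004]
[0.0021, -0.0434, 0.0003, 0.0002, 0.0002, 0.0004]
[0.0021, -0.0434, 0.0004, 0.0002, 0.0002, 0.0004]
[0.002, -0.0434, 0.0004, 0.0002, 0.0002, 0.0004]
[0.002, -0.0434, 0.0004, 0.0002, 0.0002, 0.0004]
[0.002, -0.0434, 0.0004, 0.0002, 0.0002, 0.0004]
[0.002, -0.0434, 0.0004, 0.0002, 0.0002, 0.0004]
[0.002, -0.0434, 0.0004, 0.0002, 0.0002, 0.0004]
[0.002, -0.0434, 0.0004, 0.0002, 0.0002, 0.0004]
[0.0019, -0.0434, 0.0004, 0.0002, 0.0002, 0.0004]
[0.0019, -0.0434, 0.0004, 0.0002, 0.0002, 0.0004]
[0.0019, -0.0434, 0.0004, 0.0002, 0.0002, 0.0004]
[0.0019, -0.0434, 0.0005, 0.0002, 0.0002, 0.0004]
[0.0019, -0.0434, 0.0005, 0.0002, 0.0002, 0.0004]
[0.0019, -0.0434, 0.0005, 0.0002, 0.0002, 0.0004]
[0.0018, -0.0434, 0.0005, 0.0002, 0.0002, 0.0004]
```

```bash
python3 -m handwheel '[[0.002,-0.043,0,0,0,0,0.03],[0.002,-0.043,0,0,0,0,0.03],[0.002,-0.043,0,0,0,0,0.03],[0.002,-0.043,0,0,0,0,0.03],[0.002,-0.043,0,0,0,0,0.03],[0.002,-0.043,0,0,0,0,0.03],[0.002,-0.043,0,0,0,0,0.03],[0.002,-0.043,0,0,0,0,0.03]]'
python3 - <<'E'
from plan import *
plan([559.8,-362.6,240],flat(183.5))
E
```

```text
time_s: 14.2
position: [549.3, -21.7, 226.5]
tcp_rot: [-0.013, -0.036, 0.999, 0.002]
ft_force: [0.8, -0.4, -3.1]
width: 43.0
dp [  10.5 -340.9   13.5] rv [ 0.004 -0.027  0.01 ] q [-0.1  -0.02  1.35 -0.    1.84 -1.74]
[0.0018, -0.0426, -0.0018, 0.0005, -0.0033, 0.0012]
[0.0017, -0.0426, -0.0018, 0.0005, -0.0033, 0.0012]
[0.0016, -0.0426, -0.0018, 0.0005, -0.0033, 0.0012]
[0.0016, -0.0426, -0.0018, 0.0005, -0.0033, 0.0012]
[0.0015, -0.0426, -0.0018, 0.0005, -0.0033, 0.0012]
[0.0015, -0.0426, -0.0017, 0.0005, -0.0033, 0.0012]
[0.0014, -0.0426, -0.0017, 0.0005, -0.0033, 0.0012]
[0.0013, -0.0426, -0.0017, 0.0005, -0.0033, 0.0012]
```

```bash
python3 -m handwheel '[[0.002,-0.043,-0.002,0,-0.003,0.001,0.03],[0.002,-0.043,-0.002,0,-0.003,0.001,0.03],[0.002,-0.043,-0.002,0,-0.003,0.001,0.03],[0.002,-0.043,-0.002,0,-0.003,0.001,0.03],[0.001,-0.043,-0.002,0,-0.003,0.001,0.03],[0.001,-0.043,-0.002,0,-0.003,0.001,0.03],[0.001,-0.043,-0.002,0,-0.003,0.001,0.03],[0.001,-0.043,-0.002,0,-0.003,0.001,0.03],[0,0,0,0,0,0,0.03],[0,0,0,0,0,0,0.03]]'
python3 - <<'E'
from plan import *
plan([559.8,-362.6,240],flat(183.5))
s=viewer.snapshot('wrist'); save(s,'w5')
D0=np.array([470,-328,0]);a=np.radians(3.5);ex=np.array([np.cos(a),np.sin(a),0]);ey=np.array([-ex[1],ex[0],0])
im=s['pixels'][:,:,::-1].copy()
for x,y,z in [(0,-119,93),(0,119,93),(190,119,93),(190,-119,93),(0,-119,22),(0,119,22)]:
    u=proj(s,D0+x*ex+y*ey+np.array([0,0,z]))[0].round().astype(int); print(u); cv2.circle(im,tuple(int(k) for k in u),4,(255,0,255),-1)
cv2.imwrite('pics/w5.png',im)
E
```

```text
time_s: 15.2
position: [549.8, -386.5, 219.9]
tcp_rot: [-0.01, -0.027, 1.0, 0.01]
ft_force: [0.5, 0.9, -2.4]
width: 42.8
dp [10.  23.9 20.1] rv [ 0.021 -0.019 -0.007] q [-0.66  0.32  0.99  0.    1.86 -2.29]
[-0.0109, 0.0238, -0.0198, 0.0211, -0.0193, -0.0073]
[192  97]
[517  98]
[482 324]
[207 332]
[207  98]
[469  99]
```

View pics/w5.png

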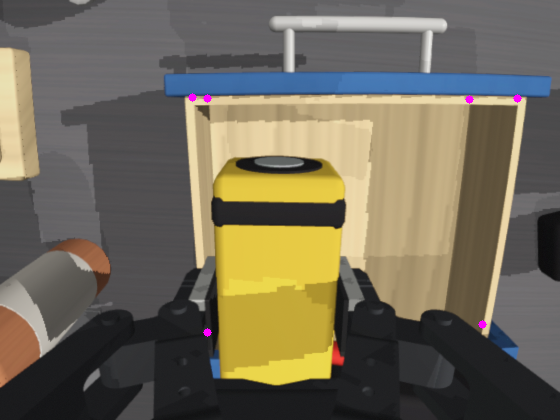

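The overlay points fall on the drawer's inside corners within a few pixels: (192,97), (517,98), (482,324). The thermometer is still square in the fingers. Correct the position and descend.

```bash
python3 -m handwheel '[[-0.011,0.024,0,0.021,-0.019,-0.007,0.03],[0,0,0.03,0,0,0,0.03],[0,0,0.03,0,0,0,0.03],[0,0,0.03,0,0,0,0.03],[0,0,0,0,0,0,0.03],[0,0,0,0,0,0,0.03]]'
python3 - <<'E'
from plan import *
plan([559.8,-362.6,37],flat(183.5))
E
```

```text
time_s: 15.85
position: [560.0, -353.0, 128.1]
tcp_rot: [0.001, -0.035, 0.999, 0.0]
ft_force: [0.3, -0.9, -2.2]
width: 42.9
dp [ -0.2  -9.6 -91.1] rv [0.001 0.002 0.008] q [-0.61  0.26  1.22  0.    1.66 -2.25]
[0.0003, -0.0032, 0.0304, 0.0002, 0.0006, 0.0027]
[0.0003, -0.0032, 0.0304, 0.0002, 0.0006, 0.0027]
[0.0003, -0.0032, 0.0304, 0.0002, 0.0006, 0.0027]
```

```bash
python3 -m handwheel '[[0,-0.004,0.025,0,0,0.003,0.03],[0,-0.003,0.025,0,0,0.003,0.03],[0,-0.002,0.02,0,0,0.002,0.03],[0,0,0.01,0,0,0,0.03],[0,0,0,0,0,0,0.03],[0,0,0,0,0,0,0.03]]'
python3 - <<'E'
from plan import *
plan([559.8,-362.6,37],flat(183.5))
E
```

```text
time_s: 16.45
position: [566.5, -362.4, 60.7]
tcp_rot: [0.008, -0.032, 0.999, -0.005]
ft_force: [-0.5, -0.3, -3.4]
width: 42.5
dp [ -6.7  -0.2 -23.7] rv [-0.01   0.017  0.004] q [-0.62  0.3   1.3   0.    1.52 -2.26]
[0.007, 0.0005, 0.0235, -0.0099, 0.0166, 0.0036]
```

```bash
python3 -m handwheel '[[0.006,0,0.01,-0.01,0.017,0.004,0.03],[0,0,0.008,0,0,0,0.03],[0,0,0,0,0,0,0.03],[0,0,0,0,0,0,0.03]]'
python3 - <<'E'
from plan import *
plan([559.8,-362.6,36],flat(183.5))
E
```

```text
time_s: 16.85
position: [561.8, -363.9, 45.7]
tcp_rot: [0.002, -0.03, 1.0, -0.001]
ft_force: [-0.5, 0.4, -2.4]
width: 42.7
dp [-2.   1.3 -9.7] rv [-0.003  0.003 -0.   ] q [-0.63  0.31  1.31 -0.    1.52 -2.26]
[0.002, 0.0014, 0.0097, -0.0029, 0.003, -0.0004]
```

```bash
python3 -m handwheel '[[0,0,0.006,-0.003,0.003,0,0.03],[0,0,0,0,0,0,0.03],[0,0,0.004,0,0,0,0.03],[0,0,0,0,0,0,0.03],[0,0,0,0,0,0,0.03]]'; python3 -m handwheel '[[0,0,0.003,0,0,0,0.03],[0,0,0,0,0,0,0.03]]'
```

```text
time_s: 17.35
position: [562.4, -364.3, 35.9]
tcp_rot: [0.001, -0.03, 1.0, -0.0]
ft_force: [-0.2, 0.8, -2.7]
width: 42.5
time_s: 17.55
position: [563.6, -364.4, 35.9]
tcp_rot: [0.002, -0.03, 1.0, -0.001]
ft_force: [-1.0, 0.1, -2.8]
width: 43.0
```

```bash
python3 -m handwheel '[[0,0,0.004,0,0,0,0.03],[0,0,0,0,0,0,0.03],[0,0,0,0,0,0,0.03]]'
```

```text
time_s: 17.85
position: [565.3, -364.8, 35.9]
tcp_rot: [0.005, -0.031, 1.0, -0.002]
ft_force: [0.5, -0.4, -3.4]
width: 43.0
```

```bash
python3 -m handwheel '[[0.004,0,0,-0.002,0.009,0,0.03],[0,0,0.004,0,0,0,0.03]]'; python3 - <<'E'
from plan import *
p,q=tcp();print(p,q.as_matrix()[:,2].round(3),q.apply(L)+p,'origin',p+q.apply([-12.5,0,13]))
V=viewer.snapshot('side'); S=viewer.snapshot('scene')
a=cv2.resize(V['pixels'][265:420,225:385,::-1],(400,388)); b_=cv2.resize(S['pixels'][150:260,50:210,::-1],(400,275))
b_=cv2.copyMakeBorder(b_,0,113,0,0,cv2.BORDER_CONSTANT); cv2.imwrite('pics/pl.png',np.hstack([a,b_]))
E
```

```text
time_s: 18.05
position: [562.5, -365.0, 35.0]
tcp_rot: [0.002, -0.031, 1.0, -0.001]
ft_force: [-0.9, 6.3, 26.8]
width: 42.5
[ 562.47465144 -365.00533498   35.01820337] [ 0.004 -0.003 -1.   ] [ 512.56959258 -368.55511432   41.81041708] origin [ 575.00758436 -364.27267422   22.07066304]
```

View pics/pl.png

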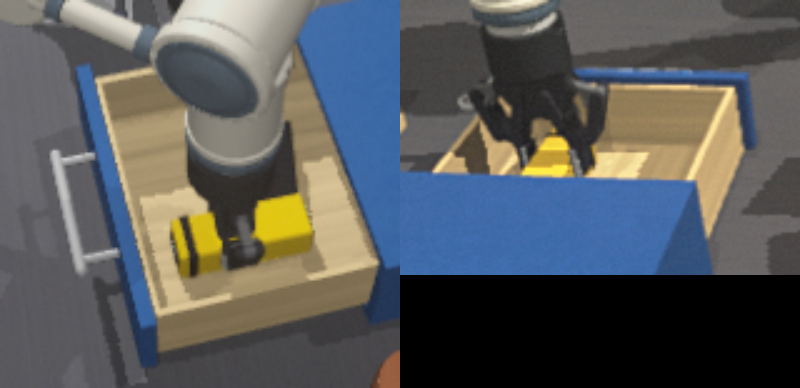

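Floor contact is confirmed (27 N, underside at 22 mm) and the thermometer lies flat inside the drawer. Release and rise straight up.

```bash
python3 -m handwheel '[[0,0,0,0,0,0,0.03],[0,0,0,0,0,0,0.06],[0,0,0,0,0,0,0.08],[0,0,0,0,0,0,0.08],[0,0,0,0,0,0,0.08],[0,0,0,0,0,0,0.08],[0,0,-0.01,0,0,0,0.08],[0,0,-0.03,0,0,0,0.08],[0,0,-0.04,0,0,0,0.08]]'; python3 -m handwheel '[[0,0,-0.045,0,0,0,0.08],[0,0,-0.04,0,0,0,0.08],[0,0,0,0,0,0,0.03],[0,0,0,0,0,0,0.0]]'
python3 - <<'E'
from plan import *
s=viewer.snapshot('wrist'); h=cv2.cvtColor(s['pixels'],cv2.COLOR_RGB2HSV)
m=((h[...,0]>22)&(h[...,0]<34)&(h[...,1]>180)).astype(np.uint8); m=cv2.morphologyEx(m,cv2.MORPH_CLOSE,np.ones((13,13)))
n_,l,st,c_=cv2.connectedComponentsWithStats(m); i=1+st[1:,4].argmax(); v,u=np.nonzero(l==i)
print(st[i],cv2.minAreaRect(onz(s,np.c_[u,v],62)[:,:2].astype(np.float32)))
save(s,'w6'); plan([372,-334,250],flat(183.5)); 
E
python3 drw.py
```

```text
time_s: 19.05
position: [558.7, -363.0, 108.6]
tcp_rot: [-0.004, -0.031, 1.0, 0.003]
ft_force: [0.6, -0.2, 0.1]
width: 80.0
time_s: 19.45
position: [560.5, -364.3, 207.5]
tcp_rot: [0.001, -0.031, 1.0, -0.001]
ft_force: [1.0, -0.2, -1.1]
width: 52.5
[250 154   3 120 240] ((583.1090087890625, -383.6641540527344), (102.33193969726562, 1.5565181970596313), 1.9474704265594482)
dp [-188.7   30.4   41.7] rv [-0.003  0.003 -0.   ] q [-0.63  0.27  1.07 -0.    1.8  -2.26]
[0.0373, 0.0083, -0.0085, -0.0007, 0.0006, -0.0]
[0.0373, 0.0083, -0.0085, -0.0007, 0.0006, -0.0]
[0.0373, 0.0084, -0.0084, -0.0007, 0.0006, -0.0]
[0.0373, 0.0084, -0.0084, -0.0007, 0.0006, -0.0]
[0.0373, 0.0084, -0.0084, -0.0007, 0.0006, -0.0]
panel in [[461.0, -193.0, 103.0], [477.0, -461.0, 103.0]] mid [ 469. -327.  103.] len 268.0 x yaw 3.4
panel out [[447.0, -194.0, 103.0], [462.0, -466.0, 103.0]] mid [ 455. -330.  103.] len 273.0 x yaw 3.3
bar [[415.0, -270.0, 77.0], [423.0, -391.0, 77.0]] mid [ 419. -330.   77.] len 121.0 x yaw 3.8
cab [[660.0, -177.0, 115.0], [678.0, -453.0, 115.0]] mid [ 669. -315.  115.] len 277.0 x yaw 3.6
walls [[466.0, -203.0, 93.0], [482.0, -449.0, 93.0], [662.0, -193.0, 93.0], [679.0, -437.0, 93.0]] mid [ 572. -321.   93.] len 247.0 x yaw 3.7
```

```bash
python3 -m handwheel '[[0.037,0.008,-0.005,0,0,0,0],[0.037,0.008,-0.005,0,0,0,0],[0.037,0.008,0,0,0,0,0],[0.037,0.008,0,0,0,0,0],[0.037,0.008,0,0,0,0,0],[0,0,0,0,0,0,0],[0,0,0,0,0,0,0]]'
python3 - <<'E'
from plan import *
plan([375,-333,65],flat(183.5),5)
s=viewer.snapshot('wrist'); V=viewer.snapshot('side')
for w,z in ((s,62),(V,62)):
    h=cv2.cvtColor(w['pixels'],cv2.COLOR_RGB2HSV)
    m=((h[...,0]>22)&(h[...,0]<32)&(h[...,1]>190)&(h[...,2]>120)).astype(np.uint8); m=cv2.morphologyEx(m,cv2.MORPH_OPEN,np.ones((3,3)))
    n_,l,st,c_=cv2.connectedComponentsWithStats(m)
    for i in range(1,n_):
        if st[i,4]>200:
            v,u=np.nonzero(l==i); print(st[i],cv2.minAreaRect(onz(w,np.c_[u,v],z)[:,:2].astype(np.float32)))
print([(d['p'],d['box']) for d in trace('thermometer',V)[:2]])
E
```

```text
time_s: 20.25
position: [363.8, -330.9, 199.7]
tcp_rot: [-0.009, -0.031, 0.999, 0.008]
ft_force: [0.7, -0.3, -0.3]
width: 0.2
dp [  11.2   -2.1 -134.7] rv [ 0.017 -0.018  0.001] q [-0.81 -0.18  1.55 -0.    1.8  -2.44]
[-0.0027, -0.001, 0.0269, 0.0035, -0.0037, 0.0002]
[-0.0026, -0.0009, 0.0269, 0.0035, -0.0037, 0.0002]
[-0.0025, -0.0008, 0.0269, 0.0035, -0.0037, 0.0002]
[-0.0024, -0.0007, 0.0269, 0.0035, -0.0037, 0.0002]
[-0.0023, -0.0006, 0.0269, 0.0035, -0.0037, 0.0002]
[ 323   89   92   91 4721] ((901.580078125, 415.9443054199219), (457.7926940917969, 260.8851013183594), 89.65861511230469)
[ 301  343   49   31 1035] ((582.9080810546875, -373.2911071777344), (107.88614654541016, 57.72383499145508), 2.272522211074829)
[(0.72, [293.0, 314.8, 351.5, 377.9]), (0.33, [243.5, 281.0, 378.4, 413.7])]
```

The thermometer is in the drawer at about (580,−370). Now the fingers go down in front of the bar.

```bash
python3 -m handwheel '[[-0.003,-0.001,0.027,0.003,-0.004,0,0],[-0.003,-0.001,0.027,0.003,-0.004,0,0],[-0.002,-0.001,0.027,0.003,-0.004,0,0],[-0.002,-0.001,0.027,0.003,-0.004,0,0],[-0.002,-0.001,0.02,0.003,-0.004,0,0],[0,0,0,0,0,0,0],[0,0,0,0,0,0,0]]'
python3 - <<'E'
from plan import *
plan([392,-332,62],flat(183.5))
E
```

```text
time_s: 21.1
position: [382.9, -334.4, 66.8]
tcp_rot: [0.001, -0.035, 0.999, 0.002]
ft_force: [0.4, -0.2, 1.1]
width: -0.1
dp [ 9.1  2.4 -4.8] rv [0.003 0.003 0.009] q [-0.79 -0.13  1.74  0.    1.53 -2.43]
[-0.0092, 0.0018, 0.0048, 0.003, 0.0027, 0.009]
```

```bash
python3 -m handwheel '[[-0.008,0.001,0.003,0,0,0.008,0],[-0.008,0,0,0,0,0,0],[-0.01,0,0,0,0,0,0],[-0.014,0,0,0,0,0,0],[-0.015,0,0,0,0,0,0],[-0.015,0,0,0,0,0,0],[-0.015,0,0,0,0,0,0],[-0.015,0,0,0,0,0,0],[-0.012,0,0,0,0,0,0]]'
python3 - <<'E'
from plan import *
plan([590,-320,64],flat(183.5),10)
E
```

```text
time_s: 22.0
position: [503.8, -327.3, 69.5]
tcp_rot: [0.001, -0.03, 1.0, -0.001]
ft_force: [-1.9, -1.7, -0.2]
width: 0.0
dp [86.2  7.3 -5.5] rv [-0.002  0.003 -0.   ] q [-0.63  0.12  1.49  0.    1.53 -2.26]
[-0.0087, 0.0002, 0.0006, -0.0002, 0.0003, -0.0]
[-0.0087, 0.0002, 0.0006, -0.0002, 0.0003, -0.0]
[-0.0087, 0.0002, 0.0006, -0.0002, 0.0003, -0.0]
[-0.0087, 0.0002, 0.0006, -0.0002, 0.0003, -0.0]
[-0.0087, 0.0002, 0.0006, -0.0002, 0.0003, -0.0]
[-0.0087, 0.0002, 0.0006, -0.0002, 0.0003, -0.0]
[-0.0087, 0.0002, 0.0006, -0.0002, 0.0003, -0.0]
[-0.0087, 0.0002, 0.0006, -0.0002, 0.0003, -0.0]
[-0.0087, 0.0002, 0.0006, -0.0002, 0.0003, -0.0]
[-0.0087, 0.0002, 0.0006, -0.0002, 0.0003, -0.0]
```

```bash
python3 -m handwheel '[[-0.011,0,0.001,0,0,0,0],[-0.011,0,0.001,0,0,0,0],[-0.011,0,0.001,0,0,0,0],[-0.011,0,0.001,0,0,0,0],[-0.011,0,0.001,0,0,0,0],[-0.011,0,0.001,0,0,0,0],[-0.01,0,0,0,0,0,0],[-0.008,0,0,0,0,0,0]]'; python3 -m handwheel '[[-0.008,0,0,0,0,0,0],[-0.006,0,0,0,0,0,0]]';  python3 -m handwheel '[[-0.005,0,0,0,0,0,0],[-0.004,0,0,0,0,0,0]]'
```

```text
time_s: 22.8
position: [596.6, -321.9, 65.6]
tcp_rot: [0.003, -0.031, 1.0, -0.002]
ft_force: [-1.1, -0.5, 1.0]
width: -0.1
time_s: 23.0
position: [605.0, -321.4, 65.5]
tcp_rot: [-0.006, -0.03, 1.0, -0.001]
ft_force: [-44.0, 1.7, 18.7]
width: -0.3
time_s: 23.2
position: [604.3, -321.3, 65.9]
tcp_rot: [-0.018, -0.028, 0.999, 0.001]
ft_force: [-16.1, 3.6, 6.8]
width: -0.1
```

The drawer hit its stop (44 N at x≈605, as expected). I'll back away, rise and check.

```bash
python3 -m handwheel '[[0.01,0,0,0,0,0,0],[0.03,0,0,0,0,0,0],[0.03,0,-0.01,0,0,0,0],[0.01,0,-0.04,0,0,0,0],[0.03,0,-0.045,0,0,0,0],[0.04,0,-0.045,0,0,0,0],[0.04,0,-0.04,0,0,0,0],[0,0,0,0,0,0,0],[0,0,0,0,0,0,0]]'
python3 - <<'E'
from plan import *
V=viewer.snapshot('side'); S=viewer.snapshot('scene')
a=cv2.resize(V['pixels'][230:420,225:395,::-1],(400,447)); b_=cv2.resize(S['pixels'][150:330,30:240,::-1],(400,343))
b_=cv2.copyMakeBorder(b_,0,104,0,0,cv2.BORDER_CONSTANT); cv2.imwrite('pics/end.png',np.hstack([a,b_]))
E
```

```text
time_s: 24.1
position: [427.8, -331.3, 241.3]
tcp_rot: [-0.019, -0.028, 0.999, 0.002]
ft_force: [0.6, -0.4, -0.3]
width: -0.1
```

View pics/end.png

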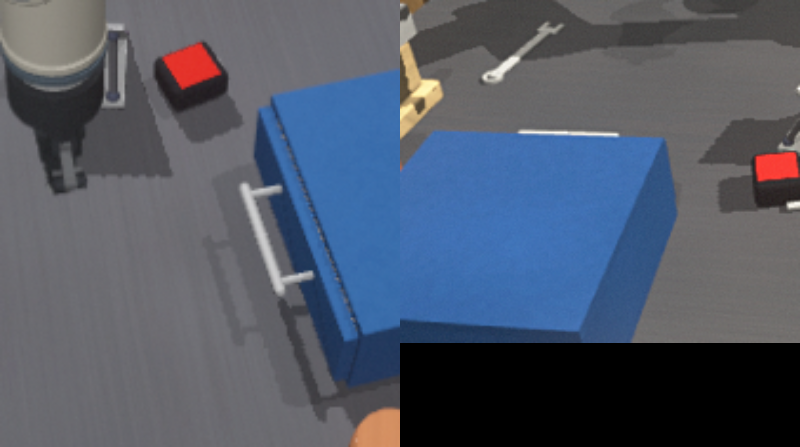

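```bash
python3 - <<'E'
from plan import *
V=viewer.snapshot('side'); b=onz(V,np.array([[244,187],[282,292]])/2.353+[224.5,229.5],77); print('bar',b.round(0),b.mean(0))
print(r.get_obs()['time_s'],r.get_obs()['ft_force'].round(1)); print(r.close_job())
E
```

```text
bar [[ 615. -257.   77.]
 [ 624. -380.   77.]] [ 619.75386859 -318.10044597   77.        ]
24.25 [-0.3  0.6  1. ]
the job is handed in; nothing more can be done
None
```

The job is handed in at 24.3 s of the 67 s allowed. I believe every step was met, but the interface reports no verdict.

- **Pointing:** I gripped the thermometer by the barrel and held it about 108 mm from the sticker for about 2.2 s. By my measurements it was under 1 mm off-axis. It was about 7° off square on purpose, because joint 6 was at its limit, and 20° is allowed. In the scene view the sticker was within 1.3 px of where I predicted. The thermometer stayed well clear of the weldment.
- **Laying down:** The thermometer touched the drawer floor with about 27 N and its underside at 22 mm, lying flat. I let go, and a later side view showed it in the drawer at about (580, −370). One wrist-camera colour check of it failed on a poor mask; the side view is what I relied on.
- **Closing:** I pushed the bar until the drawer hit its stop at 44 N. The bar now measures x ≈ 620 against about 620 expected when shut, and the last picture shows the drawer shut. I can't see the thermometer inside the shut drawer.
- **End state:** The arm stands clear with no contact force. The tape measure showed no visible shift. The last picture caught only the edge of the plain weldment and not the hammer, so I did not re-check those two; the arm passed well above them.

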